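Close the chocolate display for the night

ROBOT

A 6-joint arm with a two-finger parallel gripper is mounted at the origin on a cart in front of the work surface, level with it; the furniture and walls round the work are solid. World frame = base frame: x ahead of the robot, y to its left, z up, the work surface at z = 0. Lengths are in m, angles in rad, forces in N, time in s.
With the tool pointing down it reaches from about 0.375 to 0.9 m from the base axis. Payload 3.1 kg.
Tool frame: the origin (TCP) lies at the centre of the arm's flange, where the gripper is bolted on; the fingertips stand 173 mm ahead of it and the grasp point (between the pads) lies 155 mm ahead of it; z points along the fingers, x is the direction in which the jaws open and shut, and the axes are right-handed (so a half turn about z gives the same grasp; the last joint's range is limited). The gripper opens to 85 mm and grips with 20 to 120 N. Pads are 22 mm wide; open, the fingers measure 114 mm over their backs; the gripper's body (76 mm by 85 mm) begins 54 mm behind the grasp point. The pads swing forward as they close: fully open they stand 13 mm farther back than shut.
Start: joints at [0.997, 0.527, 1.433, -0, 1.181, -0.178], TCP at [0.241, 0.577, 0.405] pointing down, gripper open.
Joint ranges: [-3.08, 3.08], [-0.75, 2.2], [0.22, 2.44], [-1.43, 4.57], [0, 2.65], [-2.85, 2.85]. Speed limits (rad/s): [2.79, 2.79, 3.14, 3.14, 3.14, 3.14].

INTERFACE

Orientations are given as a unit quaternion [x, y, z, w].
In Python, from station import manip gives the robot as it stands.
- The arm moves only by the shell command python3 -m jog 'ROWS' [OPENING] [FORCE]. ROWS is JSON, a list that holds one entry, the list of rows, each a list of 4 numbers: the shift along the world's x, y, z in mm, then the turn about the world's z in degrees. A call has exactly 8 rows; each row shifts and turns the commanded pose from where the row before left it; what a row does not reach is not made up. A row lasts 1/8 s, in which the tool goes at most 62.5 mm and 10.7 degrees, less where a joint would pass 70% of its speed; a pose out of reach is approached as far as the arm can. A call is refused whole if a number of a shift passes 62.5 or a number of a turn 10.7, either way. A call with a gripper value outside its range is refused whole. OPENING is the opening in per cent of the stroke, from 0 (shut) to 100 (fully open), set as the call begins (- or left out, the last holds). The fingers move at their own pace and stop on an object; FORCE is the grip in N (left out, the last holds). Time passes only in rows, so rows that do not move let the fingers close, or fill a call up. It gives the time, the measured TCP pose, the force and the opening at its end, in the units of the state.
- manip.sense(): the state, without advancing time (a new reading comes with each control period).
- manip.snapshot(name): name is "scene" or "side" or "wrist"; returns the picture (384x512x3 uint8, red, green, blue); there is no depth.
- manip.camera_info(name): a dict with "fx", "fy", "cx", "cy" (pixels), "R" (3x3) and "t" (3): a world point X has camera coordinates R X + t. Camera axes: x right, y down, z forward; pixel columns grow to the right and rows downward; lengths in m; the calibration is good to about 2 mm. A picture is of the moment at which its call begins: read the wrist's pose just before it. camera_info takes no time and is no camera call; for the wrist camera it gives the pose at the moment of the call.
- manip.sign_off(): hands the job in, once; it reports no verdict.
The state is a dict: "t": time; "q": joint angles; "qd": joint speeds; "tau": joint torques, N m; "tcp_pos": TCP position; "tool_rot": TCP orientation; "force": force on the tool from outside, world axes, zero at the start; "ft_torque": the same for the moment, N m; "finger_gap": opening from 0.0 (shut) to 1.0 (fully open).
Only numpy, scipy, OpenCV 4.12 (cv2) and the standard library are available. Lean on these libraries where they do the work, as an engineer would, in place of code of your own. Each camera call takes 0.05 s, during which the arm holds its last target. There are 200 camera calls.

TASK

Close the display for the night. First switch off all four display lamps on the console, running a finger along their small levers in one sweep without lifting away part-way, and leave the broad paddle at the far end (the chiller) on; then tip the upright carton over the step so that it lies flat on its back on the deck of its bed, between the side cheeks. Leave everything else where it stands.

Things in the scene. Friction and masses are not known exactly. Their poses are not given: they have to be found in the camera images.
- console: Fixed low switch console, 310 x 64 mm and 30 mm high, dark wood with a steel face. Origin: centre of its underside, on the counter; x runs along the row of levers, away from the robot (towards the paddle), z up.
- lamp1_pivot (a point): Pivot of lamp lever 1 (1 is the nearest to the robot, 4 the farthest; 52 mm apart along console x), on the console's face 30 mm above the counter. The lever is a slim brass bat, 6 mm thick, with a 10 mm ball whose centre is 30 mm from the pivot. The top of the ball is 34 mm above this point when on, 35 mm when upright and 22 mm when off, so a fingertip that travels 25 to 31 mm above this point meets a lever that is on and passes over one that is off.
- lamp2_pivot (a point): Pivot of lamp lever 2 (1 is the nearest to the robot, 4 the farthest; 52 mm apart along console x), on the console's face 30 mm above the counter. The lever is a slim brass bat, 6 mm thick, with a 10 mm ball whose centre is 30 mm from the pivot. The top of the ball is 34 mm above this point when on, 35 mm when upright and 22 mm when off, so a fingertip that travels 25 to 31 mm above this point meets a lever that is on and passes over one that is off.
- lamp3_pivot (a point): Pivot of lamp lever 3 (1 is the nearest to the robot, 4 the farthest; 52 mm apart along console x), on the console's face 30 mm above the counter. The lever is a slim brass bat, 6 mm thick, with a 10 mm ball whose centre is 30 mm from the pivot. The top of the ball is 34 mm above this point when on, 35 mm when upright and 22 mm when off, so a fingertip that travels 25 to 31 mm above this point meets a lever that is on and passes over one that is off.
- lamp4_pivot (a point): Pivot of lamp lever 4 (1 is the nearest to the robot, 4 the farthest; 52 mm apart along console x), on the console's face 30 mm above the counter. The lever is a slim brass bat, 6 mm thick, with a 10 mm ball whose centre is 30 mm from the pivot. The top of the ball is 34 mm above this point when on, 35 mm when upright and 22 mm when off, so a fingertip that travels 25 to 31 mm above this point meets a lever that is on and passes over one that is off.
- lamp1 (a joint): Angle of lamp lever 1, rad: 0 = on, standing up but leaning 0.3 rad to console -x; 0.3 = exactly upright; 1.25 = fully off, lying low, leaning 0.95 rad to console +x. Top-heavy, without a spring: falls by itself to the nearer stop once past upright. Pushed over by well under 2 N.
- lamp2 (a joint): Angle of lamp lever 2, rad: 0 = on, standing up but leaning 0.3 rad to console -x; 0.3 = exactly upright; 1.25 = fully off, lying low, leaning 0.95 rad to console +x. Top-heavy, without a spring: falls by itself to the nearer stop once past upright. Pushed over by well under 2 N.
- lamp3 (a joint): Angle of lamp lever 3, rad: 0 = on, standing up but leaning 0.3 rad to console -x; 0.3 = exactly upright; 1.25 = fully off, lying low, leaning 0.95 rad to console +x. Top-heavy, without a spring: falls by itself to the nearer stop once past upright. Pushed over by well under 2 N.
- lamp4 (a joint): Angle of lamp lever 4, rad: 0 = on, standing up but leaning 0.3 rad to console -x; 0.3 = exactly upright; 1.25 = fully off, lying low, leaning 0.95 rad to console +x. Top-heavy, without a spring: falls by itself to the nearer stop once past upright. Pushed over by well under 2 N.
- chiller_pivot (a point): Pivot of the chiller paddle, on the console's face 80 mm beyond lamp4_pivot along console x. Broad brass paddle, 30 mm wide across the row, with a thick round top edge; while on it leans a little towards the lamps, its edge reaching 17 mm back towards lamp 4 and 39 mm above the face.
- chiller (a joint): Angle of the chiller paddle, rad: 0 = on, leaning 0.3 rad to console -x (as it starts and must stay); 1.25 = off.
- bed: Fixed wooden display bed. Origin on the counter under the edge of its step; x points from the ledge to the deck (away from the robot), z up. Ledge: x -58 to 0 mm, top 6 mm above the counter. Deck: x 0 to 167 mm, top 16 mm above the counter, 104 mm wide, 86 mm clear between two side cheeks (8 mm high, from x = 30 mm on); a tail rail 12 mm high ends it.
- carton_center (a point): Centre of the carton: a closed chocolate box of 160 x 68 x 40 mm, 0.1 to 0.2 kg, standing on end on the bed's ledge (160 mm upright, 40 mm along bed x, its back 3 to 7 mm short of the step, so its top is 166 mm above the counter). Axes: y along the 160 mm (up while it stands), z from its back to its printed front (to the robot while it stands, up when it lies on its back), x across its 68 mm.
- tin_center (a point): Bystander: round cocoa tin, 62 mm across, 75 mm high; point at its centre.
- spool_center (a point): Bystander: ribbon spool lying flat, 69 mm across, 20 mm high; point at its centre.
- bell_center (a point): Bystander: counter bell, 64 mm across, 47 mm high; point at its centre.
- carton: The same carton as a body; origin at the centre of its back (68 x 160 mm face).

How it is judged:
By the outcome, as a careful person would: the job done as asked, in the order asked, and still so for the second after the job is handed in, with the robot touching nothing.
It also fails if it takes over 50 s, if anything falls off the work surface, if the arm or the gripper's body presses on something with over 40 N, if the wrist force passes 120 N, or if a joint passes its speed limit or range.

## Working session

There is one attempt and no reset: what is moved stays moved. The work goes in short steps, Python scripts to look and compute and a shell command to move; the robot and the scene stay as the last step left them, time stands still between calls to the robot, and variables do not carry over. Pictures are saved under pics/ and viewed, about 8 in all and at most 12, crops included, and the job is handed in when it is done.

```bash
mkdir -p pics
python3 - <<'E'
from station import manip
import cv2
s=manip.sense();print(s['t'],s['tcp_pos'],s['tool_rot'],s['finger_gap'])
for n in("scene","side","wrist"):
    cv2.imwrite(f"pics/{n}0.png",manip.snapshot(n)[:,:,::-1])
    c=manip.camera_info(n);print(n,c)
E
```

```text
0.0 [0.24075315 0.57639117 0.40373915] [ 8.32334911e-01  5.54271963e-01 -9.98406762e-04  4.36409997e-04] 1.0031330524065898
scene {'fx': 433.8205081785118, 'fy': 433.8205081785118, 'cx': 249.58181597145057, 'cy': 191.05741546945737, 'R': array([[ 0.45707104, -0.88920192, -0.0201498 ],
       [-0.6737385 , -0.33135   , -0.66051769],
       [ 0.58065696,  0.3154792 , -0.75054005]]), 't': array([-0.1773438 ,  0.4206676 ,  1.23315468])}
side {'fx': 408.4279158832005, 'fy': 408.4279158832005, 'cx': 256.0774505444599, 'cy': 197.43859913180773, 'R': array([[-0.94859135, -0.31571573,  0.02231664],
       [-0.17767068,  0.47281846, -0.86306189],
       [ 0.2619305 , -0.82265806, -0.50460493]]), 't': array([0.54238869, 0.15829256, 1.44548448])}
wrist {'fx': 284.7075769430036, 'fy': 284.7075769430036, 'cx': 253.95890602067507, 'cy': 192.1159801187937, 'R': array([[ 0.38518322,  0.92283948, -0.00108644],
       [ 0.88512976, -0.36910997,  0.28337809],
       [ 0.26111147, -0.11011413, -0.95900765]]), 't': array([-0.62481576, -0.03775052,  0.37936645])}
```

View pics/scene0.png

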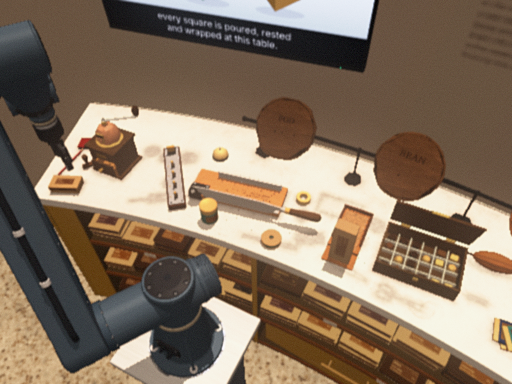

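View pics/side0.png

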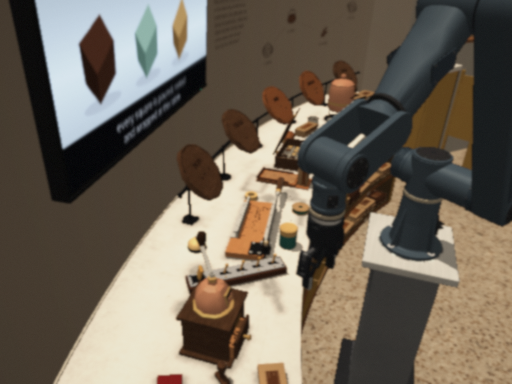

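The scene view shows the console at about (173,178), the tin at (208,210), the spool at (271,239), the bell at (220,154), and the bed with the carton at about (345,240). I'll crop both areas for detail and get rough positions.

```bash
cat > h.py <<'E'
import numpy as np, cv2
from station import manip
def ray(c,u,v,z):
    d=c['R'].T@np.array([(u-c['cx'])/c['fx'],(v-c['cy'])/c['fy'],1]); o=-c['R'].T@c['t']
    return o+d*(z-o[2])/d[2]
def proj(c,X):
    p=c['R']@np.array(X)+c['t']; return np.array([c['fx']*p[0]/p[2]+c['cx'],c['fy']*p[1]/p[2]+c['cy']])
E
python3 - <<'E'
from h import *
c=manip.camera_info('scene')
for n,u,v,z in[('near',176,203,.03),('far',170,152,.03),('tin',208,203,.075),('spool',271,238,.02),('bell',220,152,.03),('cart top',345,230,.166),('bed far',352,207,.02),('bed near',336,264,.006)]: print(n,ray(c,u,v,z).round(3))
im=cv2.imread('pics/scene0.png')
a=cv2.resize(im[135:220,140:240],None,fx=4,fy=4,interpolation=3);b=cv2.resize(im[195:280,300:395],None,fx=4,fy=4,interpolation=3)
cv2.imwrite('pics/crop.png',np.hstack([a,b]))
E
```

```text
near [0.389 0.291 0.03 ]
far [0.597 0.458 0.03 ]
tin [0.409 0.167 0.075]
spool [ 0.409 -0.069  0.02 ]
bell [0.683 0.281 0.03 ]
cart top [ 0.437 -0.293  0.166]
bed far [ 0.653 -0.266  0.02 ]
bed near [ 0.419 -0.293  0.006]
```

View pics/crop.png

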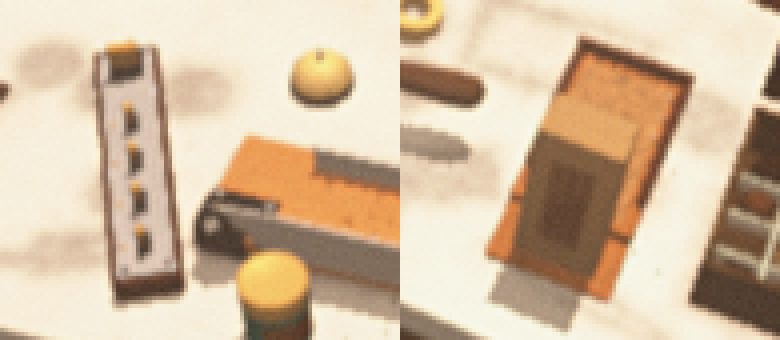

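```bash
python3 -m jog '[[[30,-22,0,0],[30,-22,0,-7],[30,-22,0,-7],[30,-22,0,-7],[30,-22,0,-7],[30,-22,0,0],[30,-22,0,0],[23,-24,0,0]]]' 0 40
python3 -m jog '[[[0,0,0,0],[0,0,0,0],[0,0,0,0],[0,0,0,0],[0,0,0,0],[0,0,0,0],[0,0,0,0],[0,0,0,0]]]'
python3 - <<'E'
from h import *
import json
c=manip.camera_info('wrist');s=manip.sense()
cv2.imwrite('pics/w1.png',manip.snapshot('wrist')[:,:,::-1])
json.dump({k:np.array(v).tolist() for k,v in c.items()},open('w1.json','w'));print(s['t'],s['tcp_pos'],s['tool_rot'],s['finger_gap'])
E
```

```text
t: 1.15
tcp_pos: [0.4751, 0.3978, 0.4043]
tool_rot: [0.942, 0.336, -0.0, 0.0]
force: [0.5, -0.1, 0.4]
finger_gap: 0.002
t: 2.15
tcp_pos: [0.4739, 0.3987, 0.4047]
tool_rot: [0.942, 0.336, -0.0, 0.0]
force: [-0.3, -0.1, 0.3]
finger_gap: -0.005
2.15 [0.47394575 0.39865426 0.40470481] [ 9.41703426e-01  3.36444137e-01 -2.59327659e-06  2.62981315e-05] -0.005101480673694912
```

View pics/w1.png

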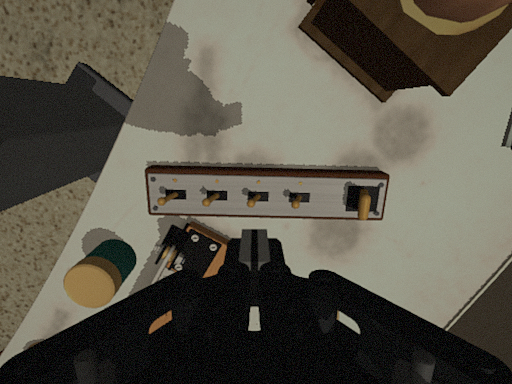

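The wrist view shows the console from (148,170) to (388,217). The lever slots are near (175,194), (215,196), (257,197) and (299,198), and the paddle slot is near (362,198). All the levers are on. Next I'll cast the slots and balls onto their heights.

```bash
python3 - <<'E'
from h import *
import json
c={k:np.array(v) for k,v in json.load(open('w1.json')).items()}
im=cv2.imread('pics/w1.png')
g=cv2.cvtColor(im,cv2.COLOR_BGR2GRAY);h=cv2.cvtColor(im,cv2.COLOR_BGR2HSV)
roi=np.zeros_like(g);roi[183:212,155:380]=1
m=((g<60)&(roi>0)).astype(np.uint8)
n,_,st,ce=cv2.connectedComponentsWithStats(m)
for i in range(1,n):
    if st[i,4]>25: x,y,w,hh,a=st[i];print('slot',st[i],ray(c,x+w/2-.5,y+hh/2-.5,.03).round(4), 'xends',ray(c,x,y+hh/2,.03).round(4))
m=((h[...,1]>110)&(g>70)&(roi>0)).astype(np.uint8)
n,_,st,ce=cv2.connectedComponentsWithStats(m)
for i in range(1,n):
    if st[i,4]>15: print('brass',st[i],ce[i].round(1))
m=((g>85)&(h[...,1]<70)).astype(np.uint8);m[:165]=0;m[219:]=0;m[:,:146]=0;m[:,390:]=0
E
python3 - <<'E'
from h import *
import json
c={k:np.array(v) for k,v in json.load(open('w1.json')).items()}
P=[ray(c,u,v,.03) for u,v in((149,177),(387,180),(382,217),(149,213))]
print(np.round(P,4)); d=P[1]-P[0];e=P[2]-P[3]; print(np.degrees(np.arctan2(d[1],d[0])),np.linalg.norm(d),np.degrees(np.arctan2(e[1],e[0])),np.linalg.norm(e))
E
```

```text
slot [346 184  34  28 634] [0.6049 0.4579 0.03  ] xends [0.5891 0.4441 0.03  ]
slot [164 189  22  11 157] [0.4176 0.3105 0.03  ] xends [0.4077 0.3015 0.03  ]
slot [206 190  21  10 154] [0.4586 0.3432 0.03  ] xends [0.4492 0.3346 0.03  ]
slot [247 191  21  10 161] [0.4996 0.375  0.03  ] xends [0.4902 0.3665 0.03  ]
slot [289 192  21  12 170] [0.5425 0.4068 0.03  ] xends [0.5331 0.3982 0.03  ]
brass [360 195  11  17 145] [365.2 203.4]
brass [158 198   8   7  44] [161.2 201.2]
brass [203 199  10   7  44] [206.4 202.2]
brass [247 200   9   7  41] [250.9 203.1]
brass [293 201   6   7  37] [295.5 204.2]
[[0.3805 0.3086 0.03  ]
 [0.6121 0.4934 0.03  ]
 [0.6434 0.4552 0.03  ]
 [0.4069 0.2685 0.03  ]]
38.589696319092944 0.29627398977769526 38.27625196558324 0.30133676879533344
```

```bash
python3 -c "
import cv2
im=cv2.imread('pics/w1.png')[160:225,140:395];cv2.imwrite('pics/w1c.png',cv2.resize(im,None,fx=3,fy=3,interpolation=2))"
```

```text
(no output)
```

View pics/w1c.png

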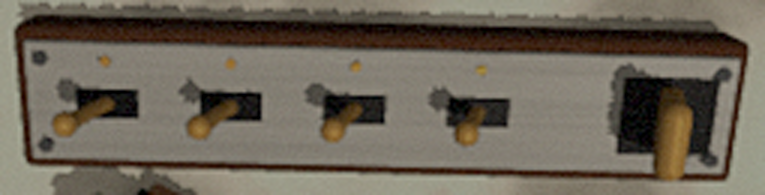

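Run:
```python
from h import *
import json
c={k:np.array(v) for k,v in json.load(open('w1.json')).items()}
B=np.array([ray(c,u,v,.0587) for u,v in((161.2,201.3),(206.2,202.4),(250.7,203.2),(295.4,204.1))])[:,:2]
d=B[3]-B[0];a=np.arctan2(d[1],d[0]);ux=np.array([np.cos(a),np.sin(a)])
print(B.round(4),np.degrees(a),np.linalg.norm(np.diff(B,axis=0),axis=1))
piv=B+ux*.0089;print('pivots',piv.round(4))
uy=np.array([-ux[1],ux[0]])
S=np.array([[.4176,.3105],[.4586,.3432],[.4996,.375],[.5425,.4068]])
print('slots rel piv',((S-piv)@ux).round(4),((S-piv)@uy).round(4))
for k in(-.055,.156+.007): print('centre', (piv[0]+ux*k).round(4))
```

```text
[[0.4117 0.3053]
 [0.4531 0.3375]
 [0.494  0.3697]
 [0.5352 0.402 ]] 38.067460546689695 [0.05249575 0.0520368  0.0523781 ]
pivots [[0.4187 0.3108]
 [0.4601 0.343 ]
 [0.501  0.3752]
 [0.5422 0.4075]]
slots rel piv [-0.001  -0.0011 -0.0012 -0.0002] [ 0.0004  0.0011  0.0007 -0.0008]
centre [0.3754 0.2769]
centre [0.547  0.4113]
```

```bash
python3 -m jog '[[[-24,-30,0,-1],[-25,-31,0,0],[-25,-31,0,0],[-25,-30,0,0],[0,0,-45,0],[0,0,-45,0],[0,0,-45,0],[0,0,-30,0]]]'
python3 -m jog '[[[0,0,-9,0],[0,0,0,0],[0,0,0,0],[0,0,0,0],[0,0,0,0],[0,0,0,0],[0,0,0,0],[0,0,0,0]]]'
```

```text
t: 3.2
tcp_pos: [0.3749, 0.2765, 0.2382]
tool_rot: [0.945, 0.328, -0.001, 0.0]
force: [0.1, -0.1, 0.7]
finger_gap: 0.002
t: 4.2
tcp_pos: [0.3749, 0.2767, 0.2307]
tool_rot: [0.945, 0.328, -0.0, 0.0]
force: [-0.1, 0.8, -0.5]
finger_gap: 0.001
```

```bash
python3 -m jog '[[[7.2,5.6,0,0],[7.2,5.6,0,0],[7.2,5.6,0,0],[7.2,5.6,0,0],[7.2,5.6,0,0],[7.2,5.6,0,0],[7.2,5.6,0,0],[7.2,5.6,0,0]]]'
python3 -m jog '[[[7.2,5.6,0,0],[7.2,5.6,0,0],[7.2,5.6,0,0],[7.2,5.6,0,0],[7.2,5.6,0,0],[7.2,5.6,0,0],[7.2,5.6,0,0],[7.2,5.6,0,0]]]'
python3 -m jog '[[[7.2,5.6,0,0],[7.2,5.6,0,0],[7.2,5.6,0,0],[7.2,5.6,0,0],[7.2,5.6,0,0],[7.2,5.6,0,0],[7.2,5.6,0,0],[7.2,5.6,0,0]]]'
python3 -m jog '[[[0,0,0,0],[0,0,0,0],[0,0,0,0],[0,0,50,0],[0,0,50,0],[0,0,50,0],[-36,0,23,0],[-36,0,0,0]]]'
python3 -m jog '[[[0,0,0,0],[0,0,0,0],[0,0,0,0],[0,0,0,0],[0,0,0,0],[0,0,0,0],[0,0,0,0],[0,0,0,0]]]'
python3 - <<'E'
from h import *
cv2.imwrite('pics/w2.png',manip.snapshot('wrist')[:,:,::-1])
E
```

```text
t: 5.2
tcp_pos: [0.433, 0.3218, 0.2305]
tool_rot: [0.945, 0.328, -0.0, 0.0]
force: [-0.6, 0.2, -0.3]
finger_gap: -0.002
t: 6.2
tcp_pos: [0.4903, 0.3664, 0.2314]
tool_rot: [0.945, 0.328, -0.001, 0.0]
force: [-2.3, -1.1, 8.3]
finger_gap: -0.001
t: 7.2
tcp_pos: [0.5481, 0.4114, 0.2305]
tool_rot: [0.945, 0.328, -0.0, -0.0]
force: [-0.3, -0.3, -0.5]
finger_gap: 0.004
t: 8.2
tcp_pos: [0.4754, 0.411, 0.4067]
tool_rot: [0.945, 0.328, 0.003, -0.001]
force: [-1.2, 0.5, -0.2]
finger_gap: 0.002
t: 9.2
tcp_pos: [0.4757, 0.4111, 0.4037]
tool_rot: [0.945, 0.328, -0.0, -0.0]
force: [0.8, -0.0, 0.6]
finger_gap: 0.003
```

View pics/w2.png

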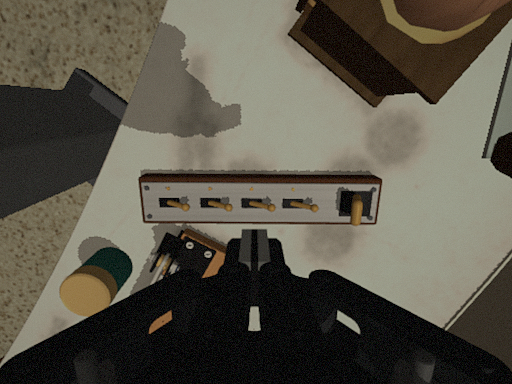

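All four balls now lie to the right of their slots, at (184,207), (228,208), (271,208) and (315,208), so the lamps are off. The paddle at (357,208) still leans as before. Next is the carton.

Run:
```python
from h import *
c=manip.camera_info('scene')
P=[ray(c,*p) for p in((345,204.5,.028),(373.2,213.7,.028),(321.7,259.5,.006),(352.5,269.5,.006))]
T=[ray(c,*p,.166) for p in((339,218.5),(360,225),(332,229),(357,235))]
print(np.round(P,3));print('top',np.round(T,3))
a=(P[0]+P[1])/2-(P[2]+P[3])/2;print(np.degrees(np.arctan2(a[1],a[0])),np.linalg.norm(a))
```

```text
[[ 0.646 -0.242  0.028]
 [ 0.65  -0.341  0.028]
 [ 0.414 -0.247  0.006]
 [ 0.423 -0.346  0.006]]
top [[ 0.469 -0.263  0.166]
 [ 0.473 -0.326  0.166]
 [ 0.423 -0.258  0.166]
 [ 0.435 -0.33   0.166]]
1.3292176593104201 0.2307987132249771
```

```bash
python3 -m jog '[[[0,-44,0,6.5],[0,-44,0,6.5],[0,-44,0,6.5],[0,-44,0,6.5],[0,-44,0,6.5],[0,-44,0,6.5],[0,-44,0,6.5],[0,-44,0,6.5]]]' 40
python3 -m jog '[[[-2,-44,0,0],[-2,-44,0,0],[-2,-44,0,0],[-2,-44,0,0],[-2,-44,0,0],[-2,-44,0,0],[-2,-44,0,0],[-2,-46,0,0]]]'
python3 -m jog '[[[0,0,0,0],[0,0,0,0],[0,0,0,0],[0,0,0,0],[0,0,0,0],[0,0,0,0],[0,0,0,0],[0,0,0,0]]]'
python3 - <<'E'
from h import *
import json
c=manip.camera_info('wrist');s=manip.sense()
cv2.imwrite('pics/w3.png',manip.snapshot('wrist')[:,:,::-1])
json.dump({k:np.array(v).tolist() for k,v in c.items()},open('w3.json','w'));print(s['q'],s['tcp_pos'],s['tool_rot'],s['finger_gap'])
E
```

```text
t: 10.25
tcp_pos: [0.4757, 0.0577, 0.404]
tool_rot: [0.704, 0.71, 0.0, 0.0]
force: [1.0, -0.2, -1.0]
finger_gap: 0.398
t: 11.25
tcp_pos: [0.4595, -0.2963, 0.4039]
tool_rot: [0.705, 0.709, 0.0, 0.0]
force: [1.4, -0.7, 0.3]
finger_gap: 0.4
t: 12.25
tcp_pos: [0.4597, -0.2949, 0.4037]
tool_rot: [0.705, 0.709, 0.0, -0.0]
force: [-0.9, 0.0, -0.8]
finger_gap: 0.402
[-7.75025568e-01  4.22893748e-01  1.63234652e+00  1.71552163e-05
  1.08635538e+00 -2.35145903e+00] [ 0.4597388  -0.29492193  0.40370816] [ 7.05113780e-01  7.09094180e-01  7.57907329e-06 -1.55765581e-06] 0.4019493900937823
```

View pics/w3.png

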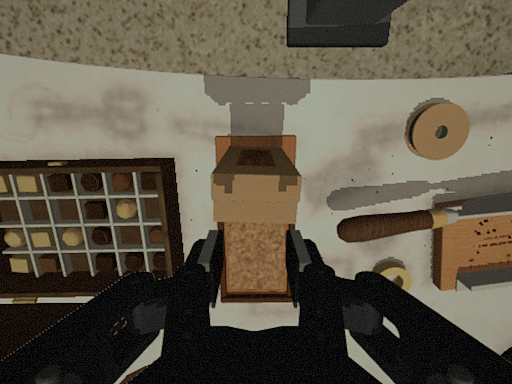

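The wrist view shows the bed running straight down the image, with its near edge at row 137 (columns 216–296). The carton top spans about (213,172) to (301,222).

Run:
```python
from h import *
import json
c={k:np.array(v) for k,v in json.load(open('w3.json')).items()}
for n,u,v,z in[('top fl',213,178,.166),('top fr',300,178,.166),('top bl',214,221,.166),('top br',298,222,.166),('bed nl',216,137,.006),('bed nr',295,136,.006),('bed fl',221,302,.028),('bed fr',293,301,.028)]: print(n,ray(c,u,v,z).round(4))
im=cv2.imread('pics/w3.png')[125:315,195:320];cv2.imwrite('pics/w3c.png',cv2.resize(im,None,fx=3,fy=3,interpolation=2))
```

```text
top fl [ 0.439  -0.3254  0.166 ]
top fr [ 0.4386 -0.2602  0.166 ]
top bl [ 0.4737 -0.3258  0.166 ]
top br [ 0.4741 -0.26    0.166 ]
bed nl [ 0.4243 -0.3431  0.006 ]
bed nr [ 0.4225 -0.2425  0.006 ]
bed fl [ 0.6547 -0.3405  0.028 ]
bed fr [ 0.6525 -0.2377  0.028 ]
```

View pics/w3c.png

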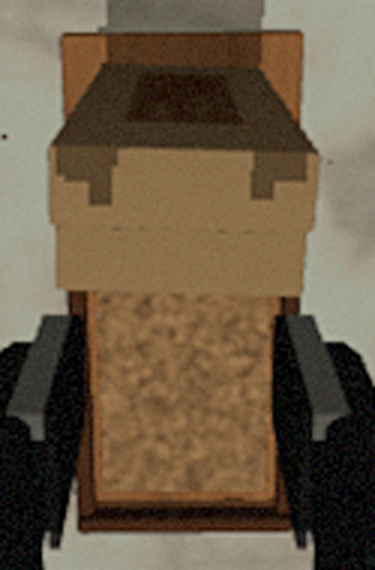

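```bash
python3 -m jog '[[[-40,0,0,0],[-37,2,0,0],[0,0,-30,0],[0,0,-30,0],[0,0,-26,0],[0,0,0,0],[0,0,0,0],[0,0,0,0]]]'
python3 -m jog '[[[5,0,0,0],[5,0,0,0],[5,0,0,0],[5,0,0,0],[5,0,0,0],[5,0,0,0],[4,0,0,0],[4,0,0,0]]]'
python3 -m jog '[[[4,0,0,0],[4,0,0,0],[4,0,0,0],[4,0,0,0],[4,0,0,0],[0,0,0,0],[0,0,0,0],[0,0,0,0]]]'
python3 - <<'E'
from h import *
cv2.imwrite('pics/w4.png',manip.snapshot('wrist')[:,:,::-1])
E
```

```text
t: 13.3
tcp_pos: [0.3831, -0.2933, 0.3188]
tool_rot: [0.705, 0.709, -0.0, 0.001]
force: [-0.3, -0.4, 0.3]
finger_gap: 0.4
t: 14.3
tcp_pos: [0.421, -0.2929, 0.3177]
tool_rot: [0.705, 0.709, -0.0, -0.0]
force: [0.1, -0.5, 0.3]
finger_gap: 0.399
t: 15.3
tcp_pos: [0.4406, -0.2929, 0.3177]
tool_rot: [0.705, 0.709, -0.0, -0.0]
force: [-1.5, 0.1, -0.4]
finger_gap: 0.4
```

View pics/w4.png

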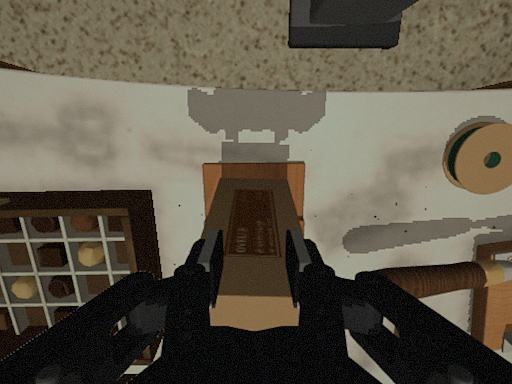

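The carton is being pushed squarely, with its front face now visible between columns 215 and 300. I'll keep going past its balance point.

```bash
python3 -m jog '[[[4,0,0,0],[4,0,0,0],[4,0,0,0],[4,0,0,0],[4,0,0,0],[4,0,0,0],[4,0,0,0],[4,0,0,0]]]'
python3 -m jog '[[[4,0,0,0],[4,0,0,0],[4,0,0,0],[0,0,0,0],[0,0,0,0],[0,0,0,0],[0,0,0,0],[0,0,0,0]]]'
python3 - <<'E'
from h import *
import json
c=manip.camera_info('wrist')
cv2.imwrite('pics/w5.png',manip.snapshot('wrist')[:,:,::-1])
json.dump({k:np.array(v).tolist() for k,v in c.items()},open('w5.json','w'))
E
```

```text
t: 16.35
tcp_pos: [0.473, -0.2929, 0.3177]
tool_rot: [0.705, 0.709, -0.0, -0.0]
force: [-0.1, 0.7, 0.2]
finger_gap: 0.397
t: 17.35
tcp_pos: [0.4847, -0.2929, 0.3177]
tool_rot: [0.705, 0.709, -0.0, -0.0]
force: [0.4, -0.2, -0.7]
finger_gap: 0.398
```

View pics/w5.png

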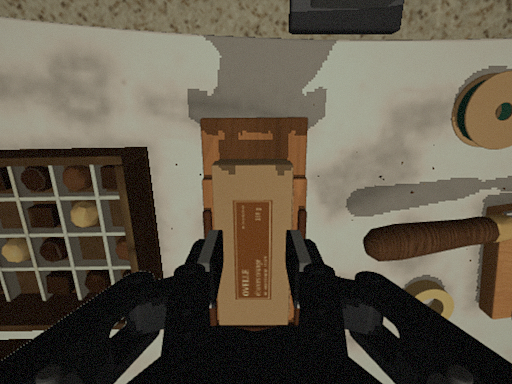

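The carton lies on the deck, straight between the cheeks (columns 214–292), with its near end at row 162. I'll retract upward and back, then check how it is seated.

```bash
python3 -m jog '[[[0,0,40,0],[0,0,40,0],[0,0,30,0],[-10,0,0,0],[0,0,0,0],[0,0,0,0],[0,0,0,0],[0,0,0,0]]]'
python3 - <<'E'
from h import *
c=manip.camera_info('wrist');im=manip.snapshot('wrist')[:,:,::-1]
sc=manip.snapshot('scene')[:,:,::-1]
cv2.imwrite('pics/w6.png',im)
import json;json.dump({k:np.array(v).tolist() for k,v in c.items()},open('w6.json','w'))
a=cv2.resize(im[110:300,170:340],(510,570),interpolation=2);b=cv2.resize(sc[195:280,310:380],None,fx=4,fy=4,interpolation=2)
o=np.zeros((570,800,3),np.uint8);o[:,:510]=a;o[:340,515:795]=b
cv2.imwrite('pics/fin.png',o)
E
```

```text
t: 18.4
tcp_pos: [0.4748, -0.2929, 0.4271]
tool_rot: [0.705, 0.709, 0.0, -0.001]
force: [-0.4, 0.7, 0.5]
finger_gap: 0.398
```

View pics/fin.png

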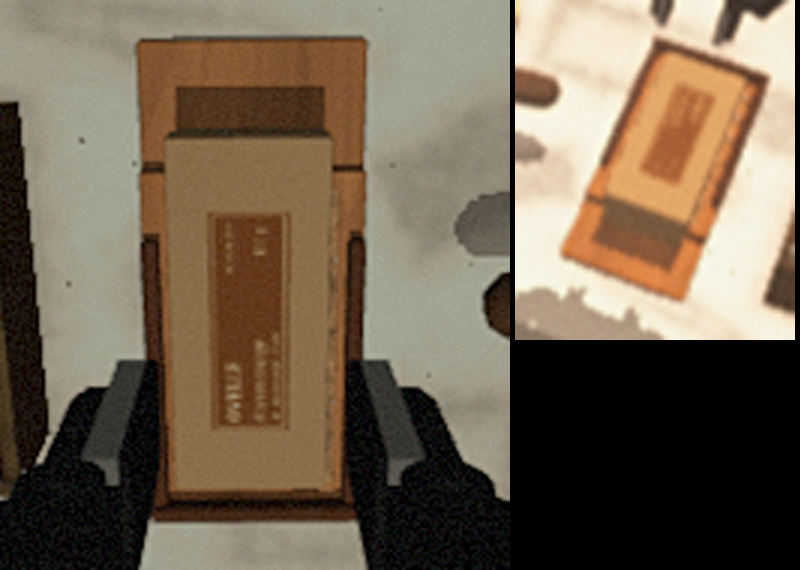

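Run:
```python
from h import *
import json
c={k:np.array(v) for k,v in json.load(open('w6.json')).items()}
for n,u,v,z in[('near top L',225,156,.056),('near top R',280,156,.056),('far top L',226.5,274,.056),('far top R',281,274,.056),('step L',217,166.5,.016),('step R',290,166.5,.016),('bed near',252,123,.006),('rail end',255,283,.028),('cheekL',222,200,.024),('cheekR',286,200,.024)]: print(n,ray(c,u,v,z).round(4))
```

```text
near top L [ 0.459  -0.3272  0.056 ]
near top R [ 0.4586 -0.261   0.056 ]
far top L [ 0.6208 -0.3288  0.056 ]
far top R [ 0.6204 -0.2545  0.056 ]
step L [ 0.4799 -0.3424  0.016 ]
step R [ 0.4793 -0.2432  0.016 ]
bed near [ 0.4226 -0.2951  0.006 ]
rail end [ 0.6537 -0.2896  0.028 ]
cheekL [ 0.5251 -0.3359  0.024 ]
cheekR [ 0.5246 -0.2478  0.024 ]
```

The carton lies flat, but its near end overhangs the step by about 21 mm (x = 0.459 against the step at 0.480). I'll lower the fingertips behind it and slide it gently fully onto the deck.

```bash
python3 -m jog '[[[-30,0,0,0],[-30,0,0,0],[0,0,-45,0],[0,0,-45,0],[0,0,-45,0],[0,0,-45,0],[0,0,-44,0],[0,0,0,0]]]'
python3 -m jog '[[[6,0,0,0],[6,0,0,0],[6,0,0,0],[5,0,0,0],[4,0,0,0],[4,0,0,0],[4,0,0,0],[4,0,0,0]]]'
python3 -m jog '[[[4,0,0,0],[4,0,0,0],[4,0,0,0],[3,0,0,0],[2,0,0,0],[0,0,0,0],[0,0,0,0],[0,0,0,0]]]'
python3 -m jog '[[[-10,0,0,0],[-30,0,0,0],[0,0,50,0],[0,0,50,0],[0,0,50,0],[0,0,50,0],[50,0,24,0],[37,0,0,0]]]'
python3 -m jog '[[[0,0,0,0],[0,0,0,0],[0,0,0,0],[0,0,0,0],[0,0,0,0],[0,0,0,0],[0,0,0,0],[0,0,0,0]]]'
python3 - <<'E'
from h import *
c=manip.camera_info('wrist');im=manip.snapshot('wrist')[:,:,::-1]
sc=manip.snapshot('scene')[:,:,::-1]
import json;json.dump({k:np.array(v).tolist() for k,v in c.items()},open('w7.json','w'))
o=np.zeros((570,800,3),np.uint8);o[:,:510]=cv2.resize(im[110:300,170:340],(510,570),interpolation=2);o[:340,515:795]=cv2.resize(sc[195:280,310:380],None,fx=4,fy=4,interpolation=2)
o[342:570,515:795]=cv2.resize(sc[140:216,150:243],(280,228),interpolation=2)
cv2.imwrite('pics/fin2.png',o)
E
```

```text
t: 19.5
tcp_pos: [0.414, -0.2922, 0.201]
tool_rot: [0.705, 0.709, 0.0, -0.004]
force: [-0.5, -0.3, 0.3]
finger_gap: 0.402
t: 20.5
tcp_pos: [0.4535, -0.2927, 0.2036]
tool_rot: [0.705, 0.709, -0.0, -0.001]
force: [-1.3, 0.2, 2.2]
finger_gap: 0.402
t: 21.5
tcp_pos: [0.4707, -0.293, 0.2038]
tool_rot: [0.705, 0.709, 0.0, 0.0]
force: [0.6, -1.0, 0.1]
finger_gap: 0.398
t: 22.5
tcp_pos: [0.5186, -0.2933, 0.4309]
tool_rot: [0.705, 0.709, 0.0, 0.003]
force: [-0.5, -0.1, -0.7]
finger_gap: 0.402
t: 23.5
tcp_pos: [0.5178, -0.2929, 0.4277]
tool_rot: [0.705, 0.709, 0.0, 0.0]
force: [-0.1, -0.0, 0.3]
finger_gap: 0.402
```

View pics/fin2.png

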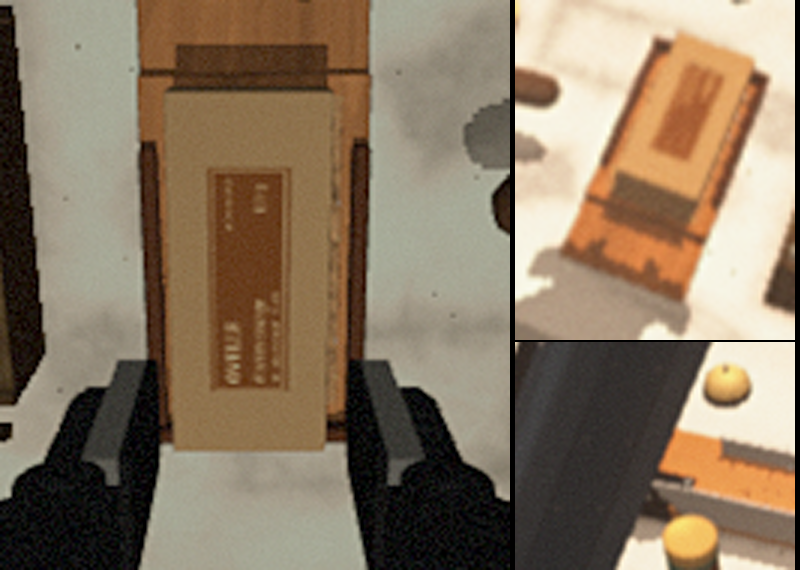

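Run:
```python
from h import *
import json
c={k:np.array(v) for k,v in json.load(open('w7.json')).items()}
for n,u,v,z in[('near L',225.5,140.5,.056),('near R',281,141,.056),('far L',228.3,259.5,.056),('far R',278.5,259.2,.056),('far R hi',278.5,259.2,.068),('step L',217,134,.016),('step R',292,134,.016),('rail end',289,257,.028)]: print(n,ray(c,u,v,z).round(4))
```

```text
near L [ 0.4838 -0.3265  0.056 ]
near R [ 0.484  -0.2606  0.056 ]
far L [ 0.6423 -0.3263  0.056 ]
far R [ 0.6415 -0.2588  0.056 ]
far R hi [ 0.6346 -0.26    0.068 ]
step L [ 0.4798 -0.3415  0.016 ]
step R [ 0.4792 -0.2426  0.016 ]
rail end [ 0.6538 -0.2408  0.028 ]
```

```bash
python3 -c "
from station import manip
print(manip.sign_off())"
```

```text
the job is handed in; nothing more can be done
None
```

All four lamps are off, the chiller is still on, and the carton lies flat on its back on the deck. I handed the job in at about 23.6 s of the 50 s allowed.

- **Lamps:** I swept the shut fingertips along the four levers in one pass, 28 mm above the pivots, and stopped 7 mm past lamp 4. The wrist picture taken right after showed all four levers down and the chiller paddle still on.
- **Carton:** I tipped it over the step with two spread fingertips. It first came to rest with about 21 mm hanging back over the ledge, so I slid it gently forward.
- **Last check:** The carton runs from about 4 mm past the step to about 5 mm short of the tail rail, straight between the cheeks. Its measured size fits lying flat, and the gripper was well clear.
- **Forces and not rechecked:** The highest force I read was about 9 N, and readings came only at the end of each move. The arm hid the console in the last scene picture, so I did not look at the levers again after the carton work. The arm did not go back to the console. I saw no sign that the tin, spool or bell had moved, but I did not re-measure them.

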